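Load the breaker feeder and key its guard switch

TASK

Load the sloping feeder: push first the breaker with the blue toggle and then the one with the orange toggle, each nose outwards, down into the spring-loaded column until the latches catch over its shoulders and it stays down by itself when let go. Then take the yellow guard key from its parking block and push its tongue fully home into the slot of the red interlock switch beside the column, and let go. Leave everything else on the bench where it is.

Things in the scene. Friction and masses are not known exactly. Their poses are not given: they have to be found in the camera images.
- breaker_blue: loose white two-pole breaker, blue toggle and shoulder stripes, about 0.22 kg (centre of mass 28 mm up), standing on its foot: block 86 (x) x 36 (y) x 46 mm high; centred on it a nose 46 (x) x 36 (y) mm up to z = 68 mm, so each x end has a flat shoulder 20 mm deep at z = 46. Sides y = +-18 flat over the full height. Origin: centre of underside, z up; ends alike. Goes in first.
- breaker_orange: loose white two-pole breaker, orange toggle and shoulder stripes, about 0.22 kg (centre of mass 28 mm up), standing on its foot: block 86 (x) x 36 (y) x 46 mm high; centred on it a nose 46 (x) x 36 (y) mm up to z = 68 mm, so each x end has a flat shoulder 20 mm deep at z = 46. Sides y = +-18 flat over the full height. Origin: centre of underside, z up; ends alike. Goes in second.
- guard_key: loose key, 0.09 kg: yellow and black grip block 60 (x) x 24 (y) mm, z = 45 to 85 mm, over a flat steel tongue 30 (x) x 6 (y) mm, z = 0 to 45 mm (last 4 mm stepped in by 1 to 2 mm). Origin: centre of the tongue's tip, z up through the grip. It starts upright, tongue in the parking block. Both ways round about z are alike.
- key_dock: fixed black parking block 72 (x) x 50 (y) x 55 mm high on a plate 90 x 66 mm, slot in its top; the key stands in it, grip block resting on the top. Origin: centre of the underside.
- feeder: fixed breaker feeder: grey base plate x = -105 to 165, y = -70 to 180 mm, 18 mm thick, with a blue stand (100 mm wide, 135 mm high) behind the column. Origin on the table; its front (-x) faces roughly to the robot. Column, latches and switch are fixed to it.
- column: the feeder's aluminium column, leaning 25 degrees from vertical, mouth up and towards the feeder's front. z: along its axis out of the mouth; y: level, to the feeder's left; x: along the loaded breaker's 86 mm length. Origin: on the axis, level with the undersides of the latches, 165 mm above the table. Blue breaker latched alone: its origin at z = -46 mm; both in: orange at -46, blue at -114 mm.
- mouth (a point): centre of the column's mouth, at column z = +40 mm; lips flare above it to z = +53. Inside 91 (x) x 40 (y) mm, from z = -128 up. Walls: end plates at x = +-45.5 mm (5 thick) and corner flanges (5 thick) covering only |x| > 31.5 mm, so both y sides are open, 63 mm wide, for fingers. The second breaker goes in on the nose of the first and pushes it farther down.
- latch_front (a joint): sprung steel latch at the column's -x end (one alike at +x), value = retraction in m, 0 = out. Sticks 9 mm into the column, underside at z = 0, ramp on top up to z = 25 mm. A breaker pushed down nose outwards forces both aside (5 to 10 N); once its shoulders pass z = 0 they snap over them and hold it. 3 to 5 mm of push past this point is enough; 12 mm are possible.
- follower (a joint): green sprung follower in the column, value = travel down from rest in m, 0 to 0.110; at 0 its top is at column z = -16 mm. Pushes back with about 3 N at rest, plus 0.7 N per 10 mm: about 5 N at the first catch, 10 N at the second (latches extra).
- slot (a point): centre of the slot's mouth in the red interlock switch beside the column, at column (0, 125, 0) mm. Block 60 (x) x 44 (y) mm, 60 mm along column z, face at z = 0; slot 34 (x) x 10 (y) mm, 3 mm chamfer, 52 mm deep, running along column -z (so tilted 25 degrees). Fully home, the key's grip block sits flush on the face.
- breaker_black: loose white two-pole breaker, black toggle and shoulder stripes, about 0.22 kg (centre of mass 28 mm up), standing on its foot: block 86 (x) x 36 (y) x 46 mm high; centred on it a nose 46 (x) x 36 (y) mm up to z = 68 mm, so each x end has a flat shoulder 20 mm deep at z = 46. Sides y = +-18 flat over the full height. Origin: centre of underside, z up; ends alike; a bystander that must stay where it is.
- socket: white double socket outlet 86 (x) x 146 (y) x 30 mm lying flat, origin under its centre; a bystander that must stay where it is
- junction_box: grey junction box 80 x 80 x 46 mm, origin under its centre; a bystander that must stay where it is
- downlight: round recessed lamp 84 mm across its flange, 30 mm high, origin under its centre; a bystander that must stay where it is
- screwdriver_red: red-handled screwdriver 200 mm long lying along its x; a bystander that must stay where it is
- screwdriver_yellow: yellow-handled screwdriver 200 mm long lying along its x; a bystander that must stay where it is
- rail_offcut: piece of steel mounting rail 200 (x) x 36 (y) x 9 mm; a bystander that must stay where it is
There are look-alikes about, which are no part of the job. What is shaped like the breaker_orange but pink or purple is not meant.

How it is judged:
On the way, in this order (a step that is already met when the one before it is completed fails the run):
1. the blue breaker is in the column, caught by the latches and let go (z of breaker_blue in the frame of column between -0.053 and -0.043 m and x of breaker_blue in the frame of column between -0.006 and 0.006 m and y of breaker_blue in the frame of column between -0.006 and 0.006 m and angle between the z axis of breaker_blue and the z axis of column, either way round below 0.09 rad and contact force between the fingers and breaker_blue below 0.3 N), for 0.2 s.
2. the orange breaker is in the column on top of the blue one, caught by the latches and let go (z of breaker_orange in the frame of column between -0.053 and -0.043 m and x of breaker_orange in the frame of column between -0.006 and 0.006 m and y of breaker_orange in the frame of column between -0.006 and 0.006 m and angle between the z axis of each of breaker_orange, breaker_blue and the z axis of column, either way round below 0.09 rad and contact force between the fingers and breaker_orange below 0.3 N and z of breaker_blue in the frame of column between -0.124 and -0.109 m and x of breaker_blue in the frame of column between -0.006 and 0.006 m and y of breaker_blue in the frame of column between -0.006 and 0.006 m and contact force between the fingers and breaker_blue below 0.3 N), for 0.2 s.
3. the guard key's tongue is fully home in the interlock switch (z of guard_key in the frame of column below -0.041 m and distance between guard_key and slot below 0.05 m and y of guard_key in the frame of column between 0.119 and 0.131 m and angle between the z axis of guard_key and the z axis of column, either way round below 0.12 rad and angle between the x axis of guard_key and the x axis of column, either way round below 0.2 rad), for 0.2 s.
At the end, for the whole second after the job is handed in: Orange breaker latched in the column (origin 43 to 53 mm below the latch plane, within 6 mm of the axis, within 5 degrees of the column's direction), blue breaker below it (109 to 124 mm), the guard key's tongue at least 41 mm of its 45 mm deep in the switch slot, all three let go and at rest (all of step 2 and all of step 3 and linear speed of each of breaker_blue, breaker_orange, guard_key below 0.01 m/s); the robot touches nothing.
It fails at once if a bystander is moved more than 30 mm from its place (distance of any of breaker_black, socket, junction_box, downlight, screwdriver_red, screwdriver_yellow, rail_offcut from where it was at the start of the episode above 0.03 m).
It also fails if it takes over 72 s, if anything falls off the work surface, if the arm or the gripper's body presses on something with over 40 N, if the wrist force passes 120 N, or if a joint passes its speed limit or range.

ROBOT

A 6-joint arm with a two-finger parallel gripper is mounted at the origin on the work surface. World frame = base frame: x ahead of the robot, y to its left, z up, the work surface at z = 0. Lengths are in m, angles in rad, forces in N, time in s.
With the tool pointing down it reaches from about 0.35 to 0.975 m from the base axis. Payload 4.9 kg.
Tool frame: the origin (TCP) lies at the very end of the fingers, on their centre line; the grasp point (between the pads) lies 19 mm behind it; z points along the fingers, y is the line along which they close (so a half turn about z gives the same grasp; the last joint's range is limited). The gripper opens to 85 mm and grips with 20 to 120 N. Pads are 22 mm wide; open, the fingers measure 114 mm over their backs; the gripper's body (76 mm by 85 mm) begins 54 mm behind the grasp point. The pads swing forward as they close: fully open they stand 13 mm farther back than shut.
Start: joints at [1.031, 0.053, 1.613, -0, 1.476, -0.119], TCP at [0.255, 0.57, 0.231] pointing down, gripper open.
Joint ranges: [-3.01, 3.01], [-1.01, 2.22], [0.06, 2.58], [-1.02, 4.17], [0.09, 2.62], [-3.14, 3.14]. Speed limits (rad/s): [2.57, 2.57, 3.14, 3.14, 3.14, 3.14].

INTERFACE

Orientations are given as a rotation vector (axis times angle).
In Python, from station import ctrl gives the robot as it stands. The module is installed in compiled form; this text tells all that it offers.
- The arm moves only by the tool jog_arm, never from a script. Its argument "steps" is a list of rows, each an object with "delta_rot": the turn, a rotation vector about the tool's x, y, z in degrees, a list of three; "linear": the shift along the tool's x, y, z in m, a list of three; "grip": the finger opening in m, from 0 to 0.0854. In form: [{"delta_rot": [rx, ry, rz], "linear": [x, y, z], "grip": grip}, ...]. A call has 1 to 10 rows; each row shifts and turns the commanded pose from where the row before left it, along the tool's axes as they then stand; what a row does not reach is not made up. A row lasts 1/10 s, in which the tool goes at most 50 mm and 8.59 degrees, less where a joint would pass 70% of its speed; a pose out of reach is approached as far as the arm can. A call with a gripper value outside its range is refused whole. The fingers move at their own pace and stop on an object; "newtons" is the grip in N (left out, the last holds). Time passes only in rows, so rows that do not move let the fingers close. It gives the time, the measured TCP pose, the force, the opening and the grip force at its end, in the units of the state.
- ctrl.get_obs(): the state, without advancing time (a new reading comes with each control period).
- ctrl.get_image(name): name is "scene" or "top" or "wrist"; returns (picture, depth): 420x560x3 uint8, red, green, blue; 420x560 float32, m along the optical axis (not along the pixel's ray), 0 where there is no reading.
- ctrl.camera_info(name): a dict with "camera_matrix" (3x3 intrinsics, pixels), "R" (3x3) and "t" (3): a world point X has camera coordinates R X + t; the wrist camera has in their place "T_tool_cam" (4x4, takes a point from camera to tool coordinates, whose origin is the TCP and whose axes are the flange's). Camera axes: x right, y down, z forward; pixel columns grow to the right and rows downward; lengths in m; the calibration is good to about 2 mm. A picture is of the moment at which its call begins: read the wrist's pose just before it. camera_info takes no time and is no camera call.
- ctrl.finish_job(): hands the job in; it is judged then, once.
The state is a dict: "t": time; "q": joint angles; "dq": joint speeds; "effort": joint torques, N m; "tool_pos": TCP position; "tool_rot": TCP orientation; "contact_force": force on the tool from outside, world axes, zero at the start; "wrist_torque": the same for the moment, N m; "opening": finger opening in m; "grip_force": force on a finger pad.
Only numpy, scipy, OpenCV 4.12 (cv2) and the standard library are available. Lean on these libraries where they do the work, as an engineer would, in place of code of your own. Each camera call takes 0.05 s, during which the arm holds its last target. There are 200 camera calls.

## Working session

There is one attempt and no reset: what is moved stays moved. The work goes in short steps, Python scripts to look and compute and a tool call to move; the robot and the scene stay as the last step left them, time stands still between calls to the robot, and variables do not carry over. Pictures are saved under pics/ and viewed, at most 10 in all, crops included, and the job is handed in when it is done.

Besides the shell and the picture viewer there is one more tool, called after "Request:" as a command line: name --argument value ..., lists and objects as JSON in quotes. jog_arm: Moves the arm, as the interface text tells. Its arguments: {"type":"object","properties":{"steps":{"type":"array"},"newtons":{"type":"number"}},"required":["steps"]}

```bash
mkdir -p pics; cat > h.py <<'E'
import numpy as np, cv2
from scipy.spatial.transform import Rotation as Rn
from station import ctrl
def grab(n,f):
    o=ctrl.get_obs(); p,d=ctrl.get_image(n); cv2.imwrite(f'pics/{f}.png',p[:,:,::-1]); np.savez(f'pics/{f}.npz',p=p,d=d,pos=o['tool_pos'],rot=o['tool_rot']); return p,d,o
def cloud(n,f):
    z=np.load(f'pics/{f}.npz'); d=z['d']; c=ctrl.camera_info(n); K=np.array(c['camera_matrix'])
    v,u=np.indices(d.shape); C=np.stack([(u-K[0,2])/K[0,0]*d,(v-K[1,2])/K[1,1]*d,d],-1)
    if n=='wrist':
        T=np.array(c['T_tool_cam']); W=C@T[:3,:3].T+T[:3,3]; W=W@Rn.from_rotvec(z['rot']).as_matrix().T+z['pos']
    else: W=(C-np.array(c['t']))@np.array(c['R'])
    return z['p'],d,W
E
python3 - <<'E'
from h import *
for n in ['scene','top']:
    grab(n,n+'0'); c=ctrl.camera_info(n); print(n,-np.array(c['R']).T@np.array(c['t']),np.round(c['camera_matrix'],1).tolist())
print(ctrl.camera_info('wrist')); print(ctrl.get_obs())
a=cv2.imread('pics/scene0.png');b=cv2.imread('pics/top0.png')
E
```

```text
scene [ 1.56396654 -0.38578236  0.92115927] [[501.0, 0.0, 275.6], [0.0, 501.0, 205.2], [0.0, 0.0, 1.0]]
top [ 0.26626123 -0.02558052  1.45444492] [[453.0, 0.0, 277.8], [0.0, 453.0, 219.5], [0.0, 0.0, 1.0]]
{'camera_matrix': array([[337.10270895,   0.        , 279.3135566 ],
       [  0.        , 337.10270895, 204.36990381],
       [  0.        ,   0.        ,   1.        ]]), 'T_tool_cam': array([[-9.48646350e-04, -9.63470349e-01, -2.67813344e-01,
         6.79847553e-02],
       [ 9.99999489e-01, -8.20549795e-04, -5.90226260e-04,
        -9.16899472e-04],
       [ 3.48911316e-04, -2.67813767e-01,  9.63470635e-01,
        -1.41671686e-01],
       [ 0.00000000e+00,  0.00000000e+00,  0.00000000e+00,
         1.00000000e+00]])}
{'t': 0.1, 'q': array([ 1.03098477e+00,  5.33517856e-02,  1.61418254e+00, -3.11748096e-05,
        1.47598058e+00, -1.19003080e-01]), 'dq': array([ 3.80968639e-04, -6.36781649e-05, -2.05919615e-03,  1.19051794e-03,
        3.38652251e-04,  7.06086849e-04]), 'effort': array([ 1.25382971e-04, -3.94903207e+01, -3.71363997e+01, -1.59990900e-04,
        3.86057451e-03, -1.04598570e-05]), 'tool_pos': array([0.25502554, 0.56997718, 0.23013273]), 'tool_rot': array([-6.56009492e-01, -3.07173006e+00,  2.87234092e-03]), 'contact_force': array([ 0.22681053, -0.03793499,  0.41982994]), 'wrist_torque': array([ 0.01326648,  0.01567897, -0.04258748]), 'grip_force': 0.0, 'opening': 0.08541240048207531}
```

View pics/scene0.png

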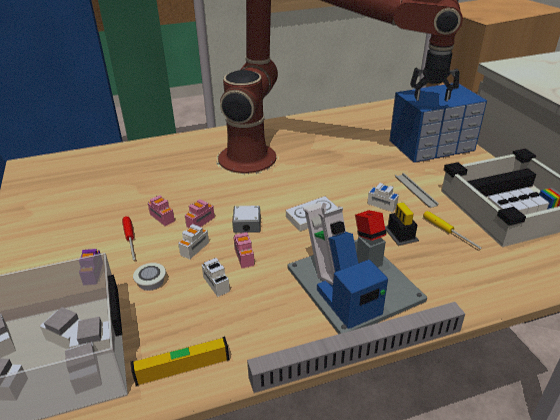

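View pics/top0.png

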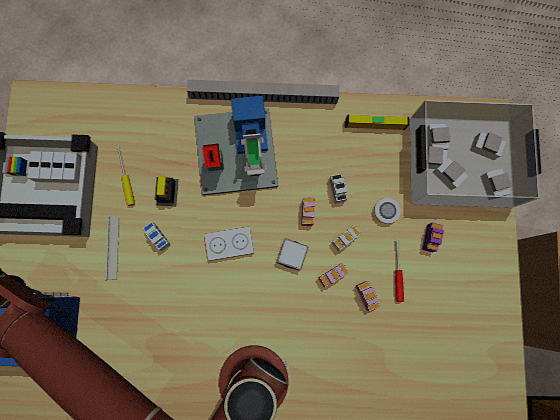

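The top view shows blue at (156,236), orange with a white body at (345,238), and the key at (165,190). The feeder column is at (253,155) and the red switch at (211,156). The breakers at (308,210), (333,277), (367,297) and (434,237) are pink or purple look-alikes.

```bash
python3 - <<'E'
from h import *
p,d,W=cloud('top','top0')
def rect(c,r,zl,zh,f=None):
    m=np.zeros(d.shape,bool); m[c[1]-r:c[1]+r,c[0]-r:c[0]+r]=1
    m&=(W[...,2]>zl)&(W[...,2]<zh)&(d>0)
    if f is not None: m&=f
    P=W[m]; 
    (x,y),(w,h),a=cv2.minAreaRect((P[:,:2]).astype(np.float32)*1000)
    if w<h: a+=90; w,h=h,w
    return len(P),np.round([x,y,w,h,a%180],1),np.round(np.percentile(P[:,2],[5,50,95])*1000,1)
for n,c in dict(blue=(156,236),orange=(345,238),key=(165,190),pk=(308,210)).items():
    for zr in [(.035,.1),(.055,.1)]: print(n,zr,*rect(c,24,*zr))
print('dock',rect((165,190),24,.02,.06))
print('plate',rect((238,150),60,.010,.025))
i=p.astype(int); red=(i[...,0]>120)&(i[...,1]<70)&(i[...,2]<70)
print('red',rect((211,156),22,.1,.25,red))
# column frame points via plate
_,d2,W2=cloud('scene','scene0')
for n,c,zr in [('blue',(382,195),(.02,.1)),('orange',(193,238),(.02,.1)),('key',(402,220),(.05,.12))]:
    m=np.zeros(d2.shape,bool); m[c[1]-26:c[1]+26,c[0]-22:c[0]+22]=1
    m&=(W2[...,2]>zr[0])&(W2[...,2]<zr[1])&(d2>0); print('scene',n,np.round(np.median(W2[m],0)*1000),m.sum())
a=cv2.imread('pics/top0.png')[80:260,110:400]; b=cv2.imread('pics/scene0.png')[180:340,270:440]
a=cv2.resize(a,None,fx=2.7,fy=2.7,interpolation=2); cv2.imwrite('pics/c1.png',a)
cv2.imwrite('pics/c2.png',cv2.resize(b,None,fx=3.6,fy=3.6,interpolation=2))
E
```

```text
blue (0.035, 0.1) 348 [434.7 324.1  89.6  37.   39.3] [40.2 60.9 70.2]
blue (0.055, 0.1) 187 [434.4 323.6  46.6  36.   38.9] [60.3 66.  70.9]
orange (0.035, 0.1) 317 [ 446.7 -275.8   85.9   35.9  129.5] [41.3 61.1 69.9]
orange (0.055, 0.1) 177 [ 447.  -276.3   47.5   35.7  129.9] [60.1 65.8 71.8]
key (0.035, 0.1) 408 [582.3 305.6  72.5  52.2 179.9] [43.4 59.2 96.9]
key (0.055, 0.1) 274 [582.6 304.5  71.   50.    0.7] [55.5 89.7 97.4]
pk (0.035, 0.1) 323 [ 528.3 -152.7   86.4   36.4  179.1] [40.5 60.9 70. ]
pk (0.055, 0.1) 179 [ 528.6 -153.    46.9   35.5    1.5] [59.5 64.8 71.3]
dock (246, array([582.3, 305.6,  72.5,  52.2, 179.9]), array([25.4, 52.6, 58.8]))
plate (3899, array([745.5,  67.6, 365.2, 337.3,  90.9]), array([11.9, 17. , 22.3]))
red (251, array([659.3, 147.4,  56.5,  43.1,   9.1]), array([151.5, 163.9, 176.8]))
scene blue [459. 304.  53.] 676
scene orange [ 452. -273.   45.] 852
scene key [598. 291.  71.] 512
```

View pics/c1.png

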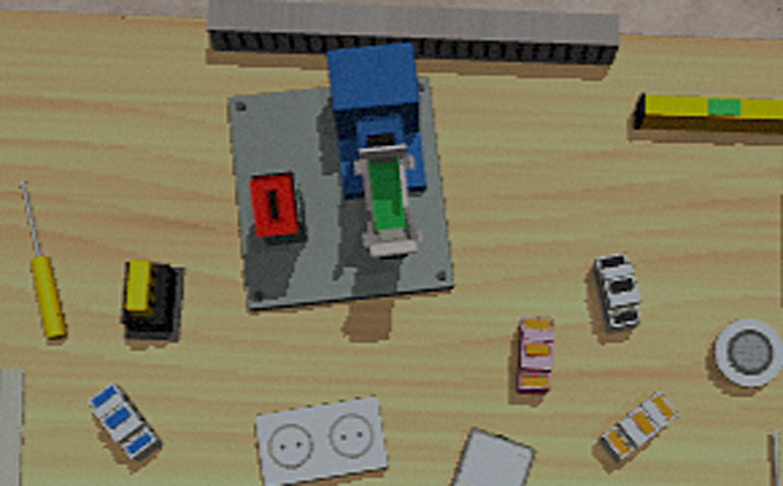

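The crop shows blue and orange standing with different yaws. The feeder is turned a few degrees, and the key's grip runs roughly along world x. Next I fit the feeder frame precisely.

```bash
cat >> h.py <<'E'
def onplane(n,uv,z):
    c=ctrl.camera_info(n); K=np.array(c['camera_matrix']);R=np.array(c['R']);o=-R.T@np.array(c['t'])
    uv=np.atleast_2d(uv).astype(float); r=np.c_[(uv-K[:2,2])/K[0,0],np.ones(len(uv))]@R
    return o+r*((z-o[2])/r[:,2])[:,None]
E
python3 - <<'E'
from h import *
p,d,W=cloud('top','top0'); i=p.astype(int)
hsv=cv2.cvtColor(p,cv2.COLOR_RGB2HSV).astype(int)
roi=np.zeros(d.shape,bool); roi[85:205,180:290]=1
wood=(i[...,0]-i[...,2]>35)
m=roi&~wood&(W[...,2]>-.01)&(W[...,2]<.035)
# edge line fits by scanning: front edge, left edge(+y), right edge
def line(pts):
    vx,vy,x,y=cv2.fitLine(pts[:,:2].astype(np.float32),cv2.DIST_HUBER,0,1e-4,1e-4).ravel(); return np.array([x,y]),np.array([vx,vy])
L=[];Rr=[];F=[]
for v in range(120,186):
    us=np.where(m[v])[0]
    if len(us): L.append((us.min()-.5,v))
for v in range(160,183):
    us=np.where(m[v])[0]; Rr.append((us.max()+.5,v))
for u in range(212,268):
    vs=np.where(m[:,u])[0]; F.append((u,vs.max()+.5))
for n,P in [('L',L),('R',Rr),('F',F)]:
    a,b=line(onplane('top',np.array(P),.018)); ang=np.degrees(np.arctan2(b[1],b[0])); print(n,a.round(4),ang.round(2))
# red face
def plane(P):
    c=P.mean(0)
    for k in range(8):
        n=np.linalg.svd(P-c)[2][2]; r=(P-c)@n; P=P[abs(r)<max(2*np.std(r),.001)]; c=P.mean(0)
    return c,n*np.sign(n[2]),len(P)
for nm in ['top','scene']:
    p,d,W=cloud(nm,nm+'0'); i=p.astype(int); red=(i[...,0]>130)&(i[...,1]<60)&(i[...,2]<60)&(W[...,2]>.13)&(W[...,2]<.21)&(W[...,0]>.5)
    P=W[red]; print(nm,plane(P))
p,d,W=cloud('top','top0'); i=p.astype(int)
gm=(i[...,1]>i[...,0]*1.5)&(i[...,1]>i[...,2]*1.4)&(abs(W[...,0]-.7)<.1)&(abs(W[...,1]-.05)<.07)
P=W[gm]; print('green',len(P),P.mean(0),line(P))
km=(W[...,2]>.08)&(abs(W[...,0]-.582)<.06)&(abs(W[...,1]-.305)<.05); P=W[km]
print('key',len(P),cv2.minAreaRect(P[:,:2].astype(np.float32)*1000),np.median(P,0))
E
```

```text
L [0.7147 0.2109] 8.38
R [ 0.6673 -0.0489] 8.23
F [0.5879 0.0781] -81.57
top (array([0.65805018, 0.14715555, 0.16377687]), array([-0.42331864, -0.04833691,  0.90469048]), 209)
scene (array([0.68480003, 0.14837482, 0.1605353 ]), array([0.21047898, 0.19565063, 0.95782014]), 334)
green 287 [0.68162153 0.02396099 0.14754193] (array([0.68162155, 0.02396099], dtype=float32), array([0.99300367, 0.11808354], dtype=float32))
key 169 ((583.4466552734375, 304.65411376953125), (25.02980613708496, 59.83579635620117), 88.97566986083984) [0.5829829  0.30333423 0.09313927]
```

```bash
cat >> h.py <<'E'
from scipy.linalg import fractional_matrix_power as fmp
s25,c25=np.sin(np.radians(25)),np.cos(np.radians(25))
def M(R,p): T=np.eye(4); T[:3,:3]=R; T[:3,3]=p; return T
def down(yaw,p):  # tool x at yaw deg, z down
    a=np.radians(yaw); x=np.array([np.cos(a),np.sin(a),0]); z=np.array([0,0,-1.]); return M(np.c_[x,np.cross(z,x),z],p)
def column(yaw=8.35,o=(.6762,.0235,.165)):
    a=np.radians(yaw); fx=np.array([np.cos(a),np.sin(a),0]); fy=np.array([-np.sin(a),np.cos(a),0]); z=np.array([0,0,1.])
    return M(np.c_[c25*fx+s25*z,fy,-s25*fx+c25*z],o)
FLIP=np.diag([-1,1,-1.])  # tool axes in column/object axes
def cur(): o=ctrl.get_obs(); return M(Rn.from_rotvec(o['tool_rot']).as_matrix(),o['tool_pos'])
def plan(*targets,T0=None):
    T=cur() if T0 is None else T0
    for X in targets:
        D=np.linalg.inv(T)@X; r=np.degrees(Rn.from_matrix(D[:3,:3]).as_rotvec())
        n=int(max(np.ceil(np.linalg.norm(r)/8.0),np.ceil(np.linalg.norm(D[:3,3])/.042),1))
        while 1:
            dT=np.real(fmp(D,1/n)); 
            if np.linalg.norm(dT[:3,3])<.045: break
            n+=1
        print(n,'x rot',np.degrees(Rn.from_matrix(dT[:3,:3]).as_rotvec()).round(2).tolist(),'lin',dT[:3,3].round(4).tolist(),'| total',r.round(1).tolist(),D[:3,3].round(4).tolist())
        T=X
E
python3 -c "
from h import *
plan(down(219.2,[.4347,.3241,.17]))"
```

```text
8 x rot [-0.01, -0.01, -7.91] lin [-0.0216, -0.0337, 0.0075] | total [-0.1, -0.1, -63.3] [-0.2645, -0.1509, 0.0604]
```

Request:
jog_arm --steps '[{"delta_rot": [0,0,-7.9],"linear": [-0.0216,-0.0337,0.0075],"grip": 0.085},{"delta_rot": [0,0,-7.9],"linear": [-0.0216,-0.0337,0.0075],"grip": 0.085},{"delta_rot": [0,0,-7.9],"linear": [-0.0216,-0.0337,0.0075],"grip": 0.085},{"delta_rot": [0,0,-7.9],"linear": [-0.0216,-0.0337,0.0075],"grip": 0.085},{"delta_rot": [0,0,-7.9],"linear": [-0.0216,-0.0337,0.0075],"grip": 0.085},{"delta_rot": [0,0,-7.9],"linear": [-0.0216,-0.0337,0.0075],"grip": 0.085},{"delta_rot": [0,0,-7.9],"linear": [-0.0216,-0.0337,0.0075],"grip": 0.085},{"delta_rot": [0,0,-7.9],"linear": [-0.0216,-0.0337,0.0075],"grip": 0.085},{"delta_rot": [0,0,0],"linear": [0,0,0],"grip": 0.085}]' --newtons 60

```text
t: 1.0
tool_pos: [0.4375, 0.322, 0.1697]
tool_rot: [1.046, -2.96, 0.002]
contact_force: [-0.7, 0.4, -0.6]
opening: 0.0854
grip_force: 0.0
```

```bash
cat >> h.py <<'E'
def meas(f,xy,zl=.035,zh=.08,r=.07):
    p,d,W=cloud('wrist',f)
    m=(d>0)&(W[...,2]>zl)&(W[...,2]<zh)&(np.hypot(W[...,0]-xy[0],W[...,1]-xy[1])<r)
    m=cv2.morphologyEx(m.astype(np.uint8),cv2.MORPH_OPEN,np.ones((3,3)))>0
    P=W[m]; (x,y),(w,h),a=cv2.minAreaRect(P[:,:2].astype(np.float32)*1000)
    if w<h: w,h,a=h,w,a+90
    return len(P),np.round([x,y,w,h,a%180],2),np.percentile(P[:,2],[5,50,95]).round(4)
E
python3 - <<'E'
from h import *
grab('wrist','w1'); T=cur(); print(T.round(4))
print(meas('w1',(.4347,.3241))); print(meas('w1',(.4347,.3241),.057))
E
```

```text
[[-7.786e-01 -6.275e-01 -2.100e-03  4.360e-01]
 [-6.275e-01  7.786e-01 -1.000e-03  3.232e-01]
 [ 2.300e-03  5.000e-04 -1.000e+00  1.701e-01]
 [ 0.000e+00  0.000e+00  0.000e+00  1.000e+00]]
(4744, array([434.54, 320.32,  85.66,  35.97,  39.64]), array([0.0446, 0.0635, 0.0677]))
(2890, array([434.91, 320.62,  46.91,  35.94,  39.75]), array([0.0623, 0.0665, 0.0679]))
```

View pics/w1.png

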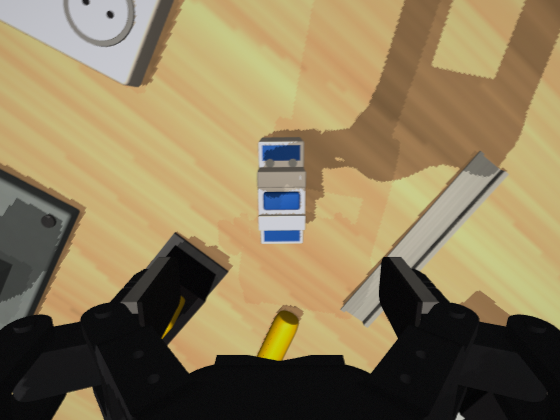

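The wrist view shows blue at (282,190), well clear between the fingers.

```bash
python3 - <<'E'
from h import *
grab('wrist','w2'); print(cur()[:3,3].round(4)); 
for z in (.035,.057): print(meas('w2',(.4347,.321),z))
a=meas('w2',(.4347,.321))[1]
plan(down(a[4]+180,[a[0]/1e3,a[1]/1e3,.12]),down(a[4]+180,[a[0]/1e3,a[1]/1e3,.036]))
E
```

```text
[0.4352 0.3241 0.1705]
(4718, array([434.4 , 320.17,  85.38,  35.89,  39.49]), array([0.0445, 0.0635, 0.0677]))
(2868, array([434.61, 320.28,  46.17,  35.68,  39.32]), array([0.0624, 0.0665, 0.0679]))
2 x rot [0.02, -0.05, -0.28] lin [0.0015, -0.0013, 0.0252] | total [0.0, -0.1, -0.6] [0.003, -0.0026, 0.0505]
2 x rot [0.0, 0.0, 0.0] lin [0.0, 0.0, 0.042] | total [0.0, 0.0, 0.0] [0.0, 0.0, 0.084]
```

Request:
jog_arm --steps '[{"delta_rot": [0,0,-0.6],"linear": [0.003,-0.0026,0.025],"grip": 0.085},{"delta_rot": [0,0,0],"linear": [0,0,0.03],"grip": 0.085},{"delta_rot": [0,0,0],"linear": [0,0,0.03],"grip": 0.085},{"delta_rot": [0,0,0],"linear": [0,0,0.03],"grip": 0.085},{"delta_rot": [0,0,0],"linear": [0,0,0.0195],"grip": 0.085},{"delta_rot": [0,0,0],"linear": [0,0,0],"grip": 0.085},{"delta_rot": [0,0,0],"linear": [0,0,0],"grip": 0.02},{"delta_rot": [0,0,0],"linear": [0,0,0],"grip": 0.02},{"delta_rot": [0,0,0],"linear": [0,0,0],"grip": 0.02},{"delta_rot": [0,0,0],"linear": [0,0,0],"grip": 0.02}]' --newtons 70

```text
t: 2.1
tool_pos: [0.4358, 0.3216, 0.0388]
tool_rot: [-1.065, 2.952, 0.001]
contact_force: [1.2, 0.9, -2.0]
opening: 0.0351
grip_force: 70.3
```

```bash
python3 - <<'E'
from h import *
o=ctrl.get_obs(); print(o['opening'],o['grip_force'],cur().round(4))
C=column()
def tgt(x,z): return C@M(FLIP,[x,0,z])
T=cur(); U=T.copy(); U[2,3]+=.18
# look pose: TCP 100mm back of mouth (column z 0.17+)
plan(U,tgt(0,.20))
E
```

```text
0.03510477611152124 70.28037236072123 [[-7.695e-01 -6.386e-01  3.200e-03  4.358e-01]
 [-6.386e-01  7.695e-01  1.700e-03  3.216e-01]
 [-3.500e-03 -8.000e-04 -1.000e+00  3.880e-02]
 [ 0.000e+00  0.000e+00  0.000e+00  1.000e+00]]
5 x rot [0.0, 0.0, 0.0] lin [-0.0001, -0.0, -0.036] | total [-0.0, -0.0, 0.0] [-0.0006, -0.0001, -0.18]
9 x rot [0.76, -2.68, 3.43] lin [-0.0033, -0.0397, -0.0131] | total [6.8, -24.2, 30.8] [0.0771, -0.3391, -0.1275]
```

Request:
jog_arm --steps '[{"delta_rot": [0,0,0],"linear": [0,0,-0.02],"grip": 0.02},{"delta_rot": [0,0,0],"linear": [0,0,-0.04],"grip": 0.02},{"delta_rot": [0,0,0],"linear": [0,0,-0.04],"grip": 0.02},{"delta_rot": [0,0,0],"linear": [0,0,-0.04],"grip": 0.02},{"delta_rot": [0,0,0],"linear": [0,0,-0.04],"grip": 0.02}]'

```text
t: 2.6
tool_pos: [0.434, 0.3205, 0.2183]
tool_rot: [1.066, -2.955, 0.0]
contact_force: [0.7, -0.4, -1.9]
opening: 0.0351
grip_force: 70.3
```

Request:
jog_arm --steps '[{"delta_rot": [0.76,-2.68,3.43],"linear": [-0.0033,-0.0397,-0.0131],"grip": 0.02},{"delta_rot": [0.76,-2.68,3.43],"linear": [-0.0033,-0.0397,-0.0131],"grip": 0.02},{"delta_rot": [0.76,-2.68,3.43],"linear": [-0.0033,-0.0397,-0.0131],"grip": 0.02},{"delta_rot": [0.76,-2.68,3.43],"linear": [-0.0033,-0.0397,-0.0131],"grip": 0.02},{"delta_rot": [0.76,-2.68,3.43],"linear": [-0.0033,-0.0397,-0.0131],"grip": 0.02},{"delta_rot": [0.76,-2.68,3.43],"linear": [-0.0033,-0.0397,-0.0131],"grip": 0.02},{"delta_rot": [0.76,-2.68,3.43],"linear": [-0.0033,-0.0397,-0.0131],"grip": 0.02},{"delta_rot": [0.76,-2.68,3.43],"linear": [-0.0033,-0.0397,-0.0131],"grip": 0.02},{"delta_rot": [0.76,-2.68,3.43],"linear": [-0.0033,-0.0397,-0.0131],"grip": 0.02},{"delta_rot": [0,0,0],"linear": [0,0,0],"grip": 0.02}]'

```text
t: 3.6
tool_pos: [0.5917, 0.0059, 0.3465]
tool_rot: [-0.188, 2.7, 0.037]
contact_force: [-0.3, 0.3, -1.2]
opening: 0.035
grip_force: 70.9
```

```bash
python3 - <<'E'
from h import *
ctrl.get_image('wrist'); ctrl.get_image('wrist'); grab('wrist','w3'); C=column(); print((np.linalg.inv(C)@cur()).round(4))
E
```

```text
[[-1.000e+00  4.000e-04 -5.700e-03 -2.600e-03]
 [ 4.000e-04  1.000e+00 -5.000e-04 -5.000e-04]
 [ 5.700e-03 -5.000e-04 -1.000e+00  1.984e-01]
 [ 0.000e+00  0.000e+00  0.000e+00  1.000e+00]]
```

View pics/w3.png

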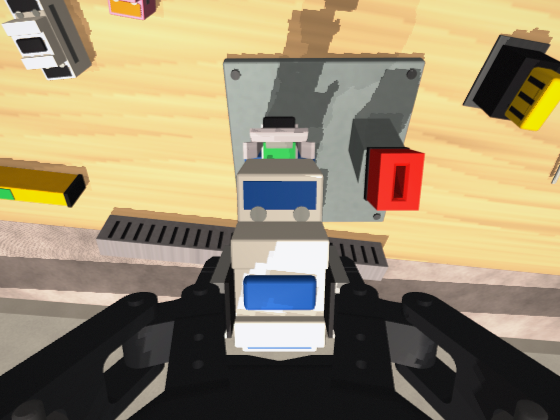

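The wrist view over the column shows the breaker held straight, the red slot at (400,183) and the column's front lip at (280,140). I'll refine the frame from the red face and slot, and check the hold.

```bash
python3 - <<'E'
from h import *
p,d,W=cloud('wrist','w3'); i=p.astype(int); C=column(); Ci=np.linalg.inv(C)
Q=W@Ci[:3,:3].T+Ci[:3,3]
T=np.linalg.inv(M(Rn.from_rotvec(np.load('pics/w3.npz')['rot']).as_matrix(),np.load('pics/w3.npz')['pos'])); B=W@T[:3,:3].T+T[:3,3]
red=(i[...,0]>150)&(i[...,1]<70)&(i[...,2]<70)&(d>0)
m=red&(abs(Q[...,2])<.02); P=Q[m]
A=np.c_[P[:,:2],np.ones(len(P))]; k=np.ones(len(P),bool)
for _ in range(6):
    s=np.linalg.lstsq(A[k],P[k,2],rcond=None)[0]; r=P[:,2]-A@s; k=abs(r)<.003
print('red plane',s.round(4),k.sum()); F=P[k]
print('red rect',cv2.minAreaRect(F[:,:2].astype(np.float32)*1000))
# slot: non-red inside the rect
fm=np.zeros(d.shape,np.uint8); vv,uu=np.where(m); fm[vv[k],uu[k]]=1
cs,h=cv2.findContours(fm,cv2.RETR_CCOMP,cv2.CHAIN_APPROX_NONE)
Km=ctrl.camera_info('wrist'); K=np.array(Km['camera_matrix']); Tc=np.array(Km['T_tool_cam']); Z=np.load('pics/w3.npz')
CT=Ci@M(Rn.from_rotvec(Z['rot']).as_matrix(),Z['pos'])@Tc
for c in sorted(cs,key=cv2.contourArea)[-2:]:
    uv=c[:,0,:].astype(float); r=np.c_[(uv-K[:2,2])/K[0,0],np.ones(len(uv))]@CT[:3,:3].T; o=CT[:3,3]; X=o+r*((s[2]-o[2])/r[:,2])[:,None]
    print(len(uv),cv2.minAreaRect(X[:,:2].astype(np.float32)*1000))
# column lips: points near column with z .03-.06
m=(d>0)&(Q[...,2]>.03)&(Q[...,2]<.07)&(abs(Q[...,1])<.05)&(Q[...,0]<-.02)&(Q[...,0]>-.09); P=Q[m]*1000
print('lip',len(P),np.percentile(P,[2,50,98],axis=0).round(1).tolist())
for a in (45,50,53):
    k=abs(P[:,2]-a)<2.5; print(a,k.sum(),P[k].min(0).round(1),P[k].max(0).round(1))
# held breaker in tool frame
for lo,hi in ((-.04,-.02),(-.015,0)):
    m=(d>0)&(B[...,2]>lo)&(B[...,2]<hi)&(abs(B[...,1])<.017)&(abs(B[...,0])<.06); P=B[m]*1000
    print('held',len(P),np.percentile(P,[1,50,99],axis=0).round(1).tolist())
np.save('pics/Q3.npy',Q)
E
```

```text
red plane [ 0.0018  0.001  -0.001 ] 2076
red rect ((-1.1344470977783203, 121.3961181640625), (44.023895263671875, 59.21583557128906), 89.99305725097656)
84 ((-1.1898345947265625, 121.11450958251953), (36.80010986328125, 13.022109985351562), 0.0422905832529068)
194 ((-1.3217830657958984, 121.22530364990234), (43.66990280151367, 58.840919494628906), 89.90172576904297)
lip 1241 [[-57.9, -32.8, 40.2], [-48.4, -2.7, 48.8], [-32.7, 26.4, 53.3]]
45 352 [-51.9 -31.4  42.5] [-31.9  22.5  47.5]
50 623 [-58.  -34.   47.5] [-32.3  27.5  52.5]
53 391 [-58.  -33.   50.5] [-32.6  26.5  55.4]
held 10546 [[-20.4, -16.7, -35.1], [4.3, 0.6, -28.3], [24.5, 16.9, -21.5]]
held 4878 [[-40.5, -16.6, -14.2], [33.3, -0.1, -7.5], [44.4, 16.6, -1.5]]
```

```bash
cat >> h.py <<'E'
C0=column(); CO=C0[:3,:3]@np.array([-.0012,-.0038,-.0007])+C0[:3,3]; C=column(o=CO)
def tgt(x,z,y=0): return C@M(FLIP,[x,y,z])
def rel():
    o=ctrl.get_obs(); X=np.linalg.inv(C)@cur(); r=np.degrees(Rn.from_matrix(FLIP@X[:3,:3]).as_rotvec())
    print('col mm',(X[:3,3]*1000).round(1),'rot err deg',r.round(2),'F col',(C[:3,:3].T@o['contact_force']).round(1),'open',round(o['opening'],4),'grip',round(float(o['grip_force']),1),'t',round(o['t'],2))
E
python3 -c "
from h import *
rel(); plan(tgt(.002,.105),tgt(.002,-.011))"
```

```text
col mm [ -1.4   3.3 199.1] rot err deg [0.03 0.33 0.02] F col [-0.8  0.3 -1.7] open 0.0346 grip 70.9 t 3.75
3 x rot [-0.01, -0.11, -0.01] lin [-0.0012, -0.0011, 0.0314] | total [-0.0, -0.3, -0.0] [-0.0039, -0.0032, 0.0941]
3 x rot [0.0, 0.0, 0.0] lin [-0.0, 0.0, 0.0387] | total [-0.0, 0.0, 0.0] [0.0, 0.0, 0.116]
```

Request:
jog_arm --steps '[{"delta_rot": [0,-0.3,0],"linear": [-0.0039,-0.0032,0.03],"grip": 0.02},{"delta_rot": [0,0,0],"linear": [0,0,0.03],"grip": 0.02},{"delta_rot": [0,0,0],"linear": [0,0,0.03],"grip": 0.02},{"delta_rot": [0,0,0],"linear": [0,0,0.002],"grip": 0.02},{"delta_rot": [0,0,0],"linear": [0,0,0],"grip": 0.02}]' --newtons 80

```text
t: 4.25
tool_pos: [0.6332, 0.0146, 0.2609]
tool_rot: [-0.199, 2.701, 0.044]
contact_force: [-0.2, -0.9, -1.6]
opening: 0.0349
grip_force: 81.4
```

```bash
python3 -c "
from h import *
rel(); plan(tgt(.002,.05))"
```

```text
col mm [  2.    1.3 106.2] rot err deg [-0.04  0.13 -0.08] F col [-0.9 -0.9 -1.3] open 0.0349 grip 81.4 t 4.25
2 x rot [0.02, -0.07, 0.04] lin [-0.0, -0.0006, 0.0281] | total [0.0, -0.1, 0.1] [-0.0001, -0.0013, 0.0562]
```

Request:
jog_arm --steps '[{"delta_rot": [0,-0.1,0.1],"linear": [0,-0.0012,0.006],"grip": 0.02},{"delta_rot": [0,0,0],"linear": [0,0,0.01],"grip": 0.02},{"delta_rot": [0,0,0],"linear": [0,0,0.01],"grip": 0.02},{"delta_rot": [0,0,0],"linear": [0,0,0.01],"grip": 0.02},{"delta_rot": [0,0,0],"linear": [0,0,0.01],"grip": 0.02},{"delta_rot": [0,0,0],"linear": [0,0,0.01],"grip": 0.02},{"delta_rot": [0,0,0],"linear": [0,0,0],"grip": 0.02}]'

```text
t: 4.95
tool_pos: [0.6573, 0.0163, 0.21]
tool_rot: [-0.195, 2.698, 0.046]
contact_force: [0.8, 5.6, -3.6]
opening: 0.0347
grip_force: 81.4
```

```bash
python3 -c "
from h import *
rel(); plan(tgt(.002,-.011))"
```

```text
col mm [ 2.4 -0.5 49.8] rot err deg [-0.06 -0.04  0.11] F col [-0.1  5.4 -4. ] open 0.0347 grip 81.4 t 4.95
2 x rot [0.03, 0.02, -0.05] lin [0.0002, 0.0003, 0.0304] | total [0.1, 0.0, -0.1] [0.0004, 0.0005, 0.0608]
```

Request:
jog_arm --steps '[{"delta_rot": [0,0,0],"linear": [0,0.0015,0.004],"grip": 0.02},{"delta_rot": [0,0,0],"linear": [0,0,0.01],"grip": 0.02},{"delta_rot": [0,0,0],"linear": [0,0,0.01],"grip": 0.02},{"delta_rot": [0,0,0],"linear": [0,0,0.01],"grip": 0.02},{"delta_rot": [0,0,0],"linear": [0,0,0.01],"grip": 0.02},{"delta_rot": [0,0,0],"linear": [0,0,0.01],"grip": 0.02},{"delta_rot": [0,0,0],"linear": [0,0,0.007],"grip": 0.02},{"delta_rot": [0,0,0],"linear": [0,0,0],"grip": 0.02}]'

```text
t: 5.75
tool_pos: [0.6836, 0.0204, 0.1561]
tool_rot: [-0.193, 2.696, 0.043]
contact_force: [-1.5, 1.7, 2.3]
opening: 0.0349
grip_force: 82.2
```

```bash
python3 -c "
from h import *
rel(); plan(tgt(.002,-.011))"
```

```text
col mm [  3.7  -0.4 -10.3] rot err deg [ 0.09 -0.18  0.13] F col [-0.2  1.9  2.6] open 0.0349 grip 82.2 t 5.75
1 x rot [-0.09, 0.18, -0.13] lin [0.0017, 0.0004, 0.0007] | total [-0.1, 0.2, -0.1] [0.0017, 0.0004, 0.0007]
```

Request:
jog_arm --steps '[{"delta_rot": [0,0,0],"linear": [0,0,0.002],"grip": 0.02},{"delta_rot": [0,0,0],"linear": [0,0,0],"grip": 0.02},{"delta_rot": [0,0,0],"linear": [0,0,0],"grip": 0.085},{"delta_rot": [0,0,0],"linear": [0,0,0],"grip": 0.085},{"delta_rot": [0,0,0],"linear": [0,0,0],"grip": 0.085},{"delta_rot": [0,0,0],"linear": [0,0,0],"grip": 0.085},{"delta_rot": [0,0,0],"linear": [0,0,-0.02],"grip": 0.085},{"delta_rot": [0,0,0],"linear": [0,0,-0.04],"grip": 0.085},{"delta_rot": [0,0,0],"linear": [0,0,-0.05],"grip": 0.085},{"delta_rot": [0,0,0],"linear": [0,0,-0.03],"grip": 0.085}]'

```text
t: 6.75
tool_pos: [0.6252, 0.0118, 0.286]
tool_rot: [-0.194, 2.691, 0.041]
contact_force: [1.2, 0.2, 0.5]
opening: 0.0852
grip_force: 0.0
```

```bash
cat >> h.py <<'E'
def colcheck(f):
    grab('wrist',f); p,d,W=cloud('wrist',f); Ci=np.linalg.inv(C); Q=(W@Ci[:3,:3].T+Ci[:3,3])*1000
    m=(d>0)&(abs(Q[...,0])<24)&(abs(Q[...,1])<20)&(Q[...,2]>-70)&(Q[...,2]<60); P=Q[m]
    t=np.median(P[:,2]); k=abs(P[:,2]-t)<5
    print('nose top z',t.round(1),'extent',np.percentile(P[k],[1,50,99],axis=0).round(1).tolist())
    i=p.astype(int); red=(i[...,0]>150)&(i[...,1]<70)&(i[...,2]<70)&(abs(Q[...,2])<4); 
    print('red rect (expect 0,125)',cv2.minAreaRect(Q[red][:,:2].astype(np.float32)), np.median(Q[red][:,2]))
E
python3 -c "
from h import *
rel(); colcheck('w4')
X=cur(); p=[.4467,-.2762,.17]; U=tgt(0,.2)
plan(down(129.7,p))"
```

```text
col mm [  5.   -0.3 132.4] rot err deg [ 0.16 -0.44  0.08] F col [ 1.3  0.  -0.1] open 0.0852 grip 0.0 t 6.75
nose top z 21.3 extent [[-20.6, -19.1, 16.9], [0.7, -1.0, 21.5], [23.4, 16.4, 23.3]]
red rect (expect 0,125) ((0.2089385986328125, 125.54251098632812), (59.42314147949219, 44.516483306884766), 0.35668617486953735) -0.10215421260542645
9 x rot [1.44, 2.63, 6.39] lin [0.0125, -0.0391, 0.0094] | total [13.0, 23.7, 57.5] [0.2505, -0.2587, 0.0153]
```

View pics/w4.png

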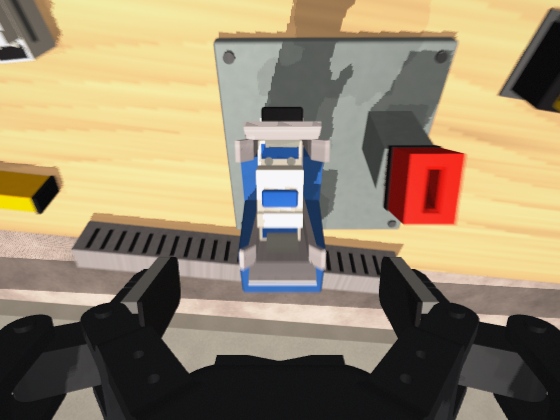

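Blue is latched: its nose top sits at column z 21.5, so its origin is at about -46.5. Both hooks are over the shoulders at (280,152) and (280,225). Next is orange.

Request:
jog_arm --steps '[{"delta_rot": [1.44,2.63,6.39],"linear": [0.0125,-0.0391,0.0094],"grip": 0.085},{"delta_rot": [1.44,2.63,6.39],"linear": [0.0125,-0.0391,0.0094],"grip": 0.085},{"delta_rot": [1.44,2.63,6.39],"linear": [0.0125,-0.0391,0.0094],"grip": 0.085},{"delta_rot": [1.44,2.63,6.39],"linear": [0.0125,-0.0391,0.0094],"grip": 0.085},{"delta_rot": [1.44,2.63,6.39],"linear": [0.0125,-0.0391,0.0094],"grip": 0.085},{"delta_rot": [1.44,2.63,6.39],"linear": [0.0125,-0.0391,0.0094],"grip": 0.085},{"delta_rot": [1.44,2.63,6.39],"linear": [0.0125,-0.0391,0.0094],"grip": 0.085},{"delta_rot": [1.44,2.63,6.39],"linear": [0.0125,-0.0391,0.0094],"grip": 0.085},{"delta_rot": [1.44,2.63,6.39],"linear": [0.0125,-0.0391,0.0094],"grip": 0.085},{"delta_rot": [0,0,0],"linear": [0,0,0],"grip": 0.085}]'

```text
t: 7.8
tool_pos: [0.4409, -0.2767, 0.1593]
tool_rot: [-1.335, -2.825, 0.005]
contact_force: [0.4, 1.1, -0.1]
opening: 0.0849
grip_force: 0.0
```

```bash
python3 - <<'E'
from h import *
ctrl.get_image('wrist');ctrl.get_image('wrist');p,d,o=grab('wrist','w5'); print(cur().round(4)); 
for z in (.035,.057): print(meas('w5',(.4467,-.2762),z))
a=meas('w5',(.4467,-.2762))[1]
_,_,W=cloud('wrist','w5'); m=(np.hypot(W[...,0]-a[0]/1e3,W[...,1]-a[1]/1e3)<.02)&(W[...,2]>.06); i=p[m].astype(int); o=i[(i[:,0]-i[:,2])>60]; w=i[(i.max(1)-i.min(1))<35]
print('orange',np.median(o,0),len(o),'body',np.median(w,0),len(w),len(i))
plan(down(a[4],[a[0]/1e3,a[1]/1e3,.036]))
E
```

```text
[[-0.6395  0.7687 -0.0112  0.4444]
 [ 0.7687  0.6396  0.002  -0.2753]
 [ 0.0087 -0.0073 -0.9999  0.1618]
 [ 0.      0.      0.      1.    ]]
(4936, array([ 447.39, -280.12,   86.02,   35.92,  129.51]), array([0.0445, 0.0635, 0.0677]))
(2997, array([ 447.32, -280.24,   46.38,   35.63,  129.56]), array([0.0624, 0.0665, 0.0679]))
orange [203. 129.  28.] 703 body [13. 13. 14.] 8390 9099
3 x rot [-0.14, -0.17, 0.08] lin [-0.0021, -0.0001, 0.0419] | total [-0.4, -0.5, 0.3] [-0.0067, 0.0001, 0.1257]
```

Request:
jog_arm --steps '[{"delta_rot": [-0.4,-0.5,0.2],"linear": [-0.0067,0,0.025],"grip": 0.085},{"delta_rot": [0,0,0],"linear": [0,0,0.03],"grip": 0.085},{"delta_rot": [0,0,0],"linear": [0,0,0.03],"grip": 0.085},{"delta_rot": [0,0,0],"linear": [0,0,0.03],"grip": 0.085},{"delta_rot": [0,0,0],"linear": [0,0,0.011],"grip": 0.085},{"delta_rot": [0,0,0],"linear": [0,0,0],"grip": 0.085},{"delta_rot": [0,0,0],"linear": [0,0,0],"grip": 0.02},{"delta_rot": [0,0,0],"linear": [0,0,0],"grip": 0.02},{"delta_rot": [0,0,0],"linear": [0,0,0],"grip": 0.02},{"delta_rot": [0,0,0],"linear": [0,0,0],"grip": 0.02}]' --newtons 80

```text
t: 8.95
tool_pos: [0.449, -0.2812, 0.0374]
tool_rot: [1.338, 2.84, -0.002]
contact_force: [1.2, -0.6, -0.9]
opening: 0.0347
grip_force: 79.7
```

```bash
python3 - <<'E'
from h import *
T=cur(); print(T.round(4)); b=down(129.5,[.4474,-.2802,0]); print('breaker origin in tool',(np.linalg.inv(T)@b)[:3,3].round(4))
U=T.copy(); U[2,3]+=.18
V=U.copy(); V[:3,3]=[.46,-.2,.33]
plan(U); plan(tgt(.002,.2),T0=U)
E
```

```text
[[-6.365e-01  7.713e-01  1.400e-03  4.490e-01]
 [ 7.713e-01  6.365e-01 -2.100e-03 -2.812e-01]
 [-2.500e-03 -2.000e-04 -1.000e+00  3.740e-02]
 [ 0.000e+00  0.000e+00  0.000e+00  1.000e+00]]
breaker origin in tool [ 0.0019 -0.0006  0.0374]
5 x rot [0.0, 0.0, -0.0] lin [-0.0001, -0.0, -0.036] | total [0.0, -0.0, -0.0] [-0.0005, -0.0, -0.18]
9 x rot [-1.43, -2.51, -6.43] lin [-0.004, 0.0385, -0.0124] | total [-12.9, -22.6, -57.8] [0.1301, 0.2958, -0.129]
```

Held with the breaker centre at tool x +1.9 mm, nearly the same as blue. I'll lift and carry it.

Request:
jog_arm --steps '[{"delta_rot": [0,0,0],"linear": [0,0,-0.02],"grip": 0.02},{"delta_rot": [0,0,0],"linear": [0,0,-0.04],"grip": 0.02},{"delta_rot": [0,0,0],"linear": [0,0,-0.04],"grip": 0.02},{"delta_rot": [0,0,0],"linear": [0,0,-0.04],"grip": 0.02},{"delta_rot": [0,0,0],"linear": [0,0,-0.04],"grip": 0.02}]'

```text
t: 9.45
tool_pos: [0.4475, -0.28, 0.2169]
tool_rot: [-1.339, -2.84, 0.001]
contact_force: [-0.1, 0.1, -1.3]
opening: 0.0347
grip_force: 80.1
```

Request:
jog_arm --steps '[{"delta_rot": [-1.43,-2.51,-6.43],"linear": [-0.004,0.0385,-0.0124],"grip": 0.02},{"delta_rot": [-1.43,-2.51,-6.43],"linear": [-0.004,0.0385,-0.0124],"grip": 0.02},{"delta_rot": [-1.43,-2.51,-6.43],"linear": [-0.004,0.0385,-0.0124],"grip": 0.02},{"delta_rot": [-1.43,-2.51,-6.43],"linear": [-0.004,0.0385,-0.0124],"grip": 0.02},{"delta_rot": [-1.43,-2.51,-6.43],"linear": [-0.004,0.0385,-0.0124],"grip": 0.02},{"delta_rot": [-1.43,-2.51,-6.43],"linear": [-0.004,0.0385,-0.0124],"grip": 0.02},{"delta_rot": [-1.43,-2.51,-6.43],"linear": [-0.004,0.0385,-0.0124],"grip": 0.02},{"delta_rot": [-1.43,-2.51,-6.43],"linear": [-0.004,0.0385,-0.0124],"grip": 0.02},{"delta_rot": [-1.43,-2.51,-6.43],"linear": [-0.004,0.0385,-0.0124],"grip": 0.02},{"delta_rot": [0,0,0],"linear": [0,0,0],"grip": 0.02}]'

```text
t: 10.45
tool_pos: [0.5928, 0.0115, 0.3463]
tool_rot: [-0.205, 2.698, 0.048]
contact_force: [-0.2, -1.2, -1.5]
opening: 0.035
grip_force: 80.8
```

Request:
jog_arm --steps '[{"delta_rot": [0,0,0],"linear": [0,0,0],"grip": 0.02},{"delta_rot": [0,0,0],"linear": [0,0,0],"grip": 0.02}]'

```text
t: 10.65
tool_pos: [0.593, 0.0075, 0.3428]
tool_rot: [-0.196, 2.705, 0.046]
contact_force: [-0.1, -0.1, -1.8]
opening: 0.0353
grip_force: 80.8
```

```bash
python3 - <<'E'
from h import *
rel(); p,d,o=grab('wrist','w6'); _,_,W=cloud('wrist','w6'); T=np.linalg.inv(cur()); B=W@T[:3,:3].T+T[:3,3]
for lo,hi in ((-.04,-.02),(-.015,0)):
    m=(d>0)&(B[...,2]>lo)&(B[...,2]<hi)&(abs(B[...,1])<.017)&(abs(B[...,0])<.06); P=B[m]*1000
    print('held',len(P),np.percentile(P,[1,50,99],axis=0).round(1).tolist())
    if lo<-.03: print('colour',np.percentile(p[m],[20,50,80],axis=0))
plan(tgt(.0015,.14,.0005))
E
```

```text
col mm [ -0.3   0.  197.6] rot err deg [-0.1   0.32  0.09] F col [-0.8 -0.1 -1.6] open 0.0353 grip 80.8 t 10.65
held 10874 [[-19.4, -16.6, -32.5], [5.9, 0.4, -29.7], [25.9, 16.9, -21.4]]
colour [[184. 128.  35.]
 [243. 197. 178.]
 [244. 244. 246.]]
held 4909 [[-39.4, -16.7, -14.2], [35.1, 0.1, -8.9], [45.8, 16.6, -1.6]]
2 x rot [0.05, -0.16, -0.05] lin [-0.001, 0.0003, 0.0288] | total [0.1, -0.3, -0.1] [-0.0021, 0.0006, 0.0575]
```

Request:
jog_arm --steps '[{"delta_rot": [0.1,-0.3,-0.1],"linear": [-0.003,0.0006,0.03],"grip": 0.02},{"delta_rot": [0,0,0],"linear": [0,0,0.03],"grip": 0.02},{"delta_rot": [0,0,0],"linear": [0,0,0.03],"grip": 0.02},{"delta_rot": [0,0,0],"linear": [0,0,0.006],"grip": 0.02},{"delta_rot": [0,0,0],"linear": [0,0,0],"grip": 0.02},{"delta_rot": [0,0,0],"linear": [0,0,0],"grip": 0.02}]' --newtons 110

```text
t: 11.3
tool_pos: [0.6366, 0.0145, 0.2597]
tool_rot: [-0.198, 2.695, 0.043]
contact_force: [0.2, -0.8, -0.9]
opening: 0.0343
grip_force: 111.9
```

```bash
python3 -c "
from h import *
rel(); plan(tgt(.0028,.06,.0005))"
```

```text
col mm [  4.6   0.7 103.6] rot err deg [ 0.02 -0.2  -0.05] F col [-0.4 -0.8 -0.8] open 0.0343 grip 111.9 t 11.3
2 x rot [-0.01, 0.1, 0.03] lin [0.0009, -0.0001, 0.0218] | total [-0.0, 0.2, 0.1] [0.0019, -0.0001, 0.0436]
```

Request:
jog_arm --steps '[{"delta_rot": [0,0.2,0],"linear": [0.0018,0,0.004],"grip": 0.02},{"delta_rot": [0,0,0],"linear": [0,0,0.01],"grip": 0.02},{"delta_rot": [0,0,0],"linear": [0,0,0.01],"grip": 0.02},{"delta_rot": [0,0,0],"linear": [0,0,0.01],"grip": 0.02},{"delta_rot": [0,0,0],"linear": [0,0,0.01],"grip": 0.02},{"delta_rot": [0,0,0],"linear": [0,0,0.01],"grip": 0.02},{"delta_rot": [0,0,0],"linear": [0,0,0],"grip": 0.02}]'

```text
t: 12.0
tool_pos: [0.6575, 0.0183, 0.2077]
tool_rot: [-0.199, 2.701, 0.044]
contact_force: [-0.8, -1.8, 0.9]
opening: 0.0347
grip_force: 112.8
```

```bash
python3 -c "
from h import *
rel(); plan(tgt(.0028,-.012,.0005))"
```

```text
col mm [ 1.8  1.4 47.6] rot err deg [-0.03  0.1  -0.09] F col [-0.6 -1.7  1.3] open 0.0347 grip 112.8 t 12.0
2 x rot [0.01, -0.05, 0.04] lin [-0.0005, -0.0004, 0.0298] | total [0.0, -0.1, 0.1] [-0.0011, -0.0009, 0.0596]
```

Request:
jog_arm --steps '[{"delta_rot": [0,0,0],"linear": [-0.0005,-0.0005,0.009],"grip": 0.02},{"delta_rot": [0,0,0],"linear": [0,0,0.01],"grip": 0.02},{"delta_rot": [0,0,0],"linear": [0,0,0.01],"grip": 0.02},{"delta_rot": [0,0,0],"linear": [0,0,0.01],"grip": 0.02},{"delta_rot": [0,0,0],"linear": [0,0,0.01],"grip": 0.02},{"delta_rot": [0,0,0],"linear": [0,0,0.01],"grip": 0.02},{"delta_rot": [0,0,0],"linear": [0,0,0.002],"grip": 0.02},{"delta_rot": [0,0,0],"linear": [0,0,0],"grip": 0.02}]'

```text
t: 12.8
tool_pos: [0.6842, 0.0216, 0.1545]
tool_rot: [-0.199, 2.698, 0.043]
contact_force: [-3.1, -0.3, 4.3]
opening: 0.0345
grip_force: 113.1
```

```bash
python3 -c "
from h import *
rel(); plan(tgt(.0028,-.012,.0005))"
```

```text
col mm [  3.6   0.8 -12. ] rot err deg [ 0.   -0.06 -0.1 ] F col [-1.   0.1  5.3] open 0.0345 grip 113.1 t 12.8
1 x rot [-0.0, 0.06, 0.1] lin [0.0008, -0.0003, -0.0] | total [-0.0, 0.1, 0.1] [0.0008, -0.0003, -0.0]
```

Request:
jog_arm --steps '[{"delta_rot": [0,0,0],"linear": [0,0,0.002],"grip": 0.02},{"delta_rot": [0,0,0],"linear": [0,0,0],"grip": 0.02},{"delta_rot": [0,0,0],"linear": [0,0,0],"grip": 0.085},{"delta_rot": [0,0,0],"linear": [0,0,0],"grip": 0.085},{"delta_rot": [0,0,0],"linear": [0,0,0],"grip": 0.085},{"delta_rot": [0,0,0],"linear": [0,0,0],"grip": 0.085},{"delta_rot": [0,0,0],"linear": [0,0,-0.02],"grip": 0.085},{"delta_rot": [0,0,0],"linear": [0,0,-0.04],"grip": 0.085},{"delta_rot": [0,0,0],"linear": [0,0,-0.05],"grip": 0.085},{"delta_rot": [0,0,0],"linear": [0,0,-0.03],"grip": 0.085}]'

```text
t: 13.8
tool_pos: [0.6255, 0.0128, 0.2826]
tool_rot: [-0.199, 2.696, 0.042]
contact_force: [0.5, -0.1, 1.0]
opening: 0.0851
grip_force: 0.0
```

```bash
python3 -c "
from h import *
rel(); colcheck('w7')
plan(down(179,[.58,.301,.20]))"
```

```text
col mm [  4.1   0.6 129.2] rot err deg [ 0.05 -0.15 -0.11] F col [ 0.9 -0.1  0.7] open 0.0851 grip 0.0 t 13.8
nose top z 21.3 extent [[-22.2, -17.1, 16.8], [-0.2, 0.2, 21.4], [23.2, 18.1, 23.3]]
red rect (expect 0,125) ((0.3684196472167969, 125.41671752929688), (44.15409469604492, 60.142616271972656), 89.56694793701172) -0.13118813772271254
8 x rot [0.24, 3.19, 1.16] lin [0.0058, 0.0363, 0.0102] | total [1.9, 25.5, 9.3] [0.0411, 0.2925, 0.0772]
```

View pics/w7.png

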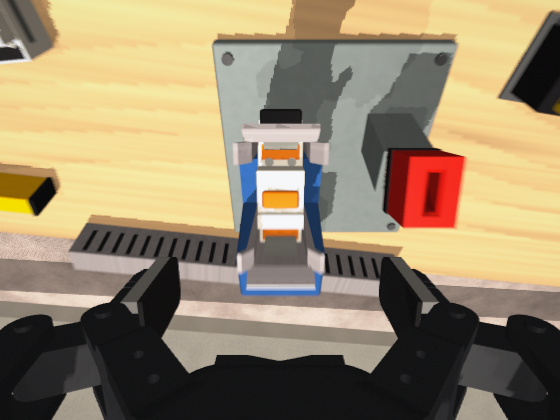

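Orange is latched, with its nose top at 21.4 mm and both hooks over its shoulders (280,152) and (280,228). Next is the key.

Request:
jog_arm --steps '[{"delta_rot": [0.24,3.19,1.16],"linear": [0.0058,0.0363,0.0102],"grip": 0.085},{"delta_rot": [0.24,3.19,1.16],"linear": [0.0058,0.0363,0.0102],"grip": 0.085},{"delta_rot": [0.24,3.19,1.16],"linear": [0.0058,0.0363,0.0102],"grip": 0.085},{"delta_rot": [0.24,3.19,1.16],"linear": [0.0058,0.0363,0.0102],"grip": 0.085},{"delta_rot": [0.24,3.19,1.16],"linear": [0.0058,0.0363,0.0102],"grip": 0.085},{"delta_rot": [0.24,3.19,1.16],"linear": [0.0058,0.0363,0.0102],"grip": 0.085},{"delta_rot": [0.24,3.19,1.16],"linear": [0.0058,0.0363,0.0102],"grip": 0.085},{"delta_rot": [0.24,3.19,1.16],"linear": [0.0058,0.0363,0.0102],"grip": 0.085},{"delta_rot": [0,0,0],"linear": [0,0,0],"grip": 0.085},{"delta_rot": [0,0,0],"linear": [0,0,0],"grip": 0.085}]'

```text
t: 14.85
tool_pos: [0.5778, 0.3019, 0.1895]
tool_rot: [-0.024, -3.128, 0.0]
contact_force: [0.2, 0.5, 0.4]
opening: 0.0851
grip_force: 0.0
```

```bash
python3 - <<'E'
from h import *
p,d,o=grab('wrist','w8'); print(cur().round(4))
print('grip',meas('w8',(.582,.301),.085,.12)); print('dock',meas('w8',(.582,.301),.045,.062)); 
a=meas('w8',(.582,.301),.085,.12)[1]; a[4]=a[4] if a[4]>90 else a[4]+180
plan(down(a[4],[a[0]/1e3,a[1]/1e3,.066]))
E
```

```text
[[-9.998e-01  1.630e-02 -1.180e-02  5.781e-01]
 [ 1.630e-02  9.999e-01  6.000e-04  3.012e-01]
 [ 1.180e-02  4.000e-04 -9.999e-01  1.904e-01]
 [ 0.000e+00  0.000e+00  0.000e+00  1.000e+00]]
grip (2464, array([583.64, 302.02,  59.44,  23.85, 178.47]), array([0.0909, 0.0938, 0.095 ]))
dock (2567, array([583.38, 302.15,  72.01,  50.07, 179.03]), array([0.0528, 0.0541, 0.0553]))
3 x rot [0.01, -0.22, 0.2] lin [-0.0022, 0.0003, 0.0415] | total [0.0, -0.7, 0.6] [-0.007, 0.0008, 0.1244]
```

Request:
jog_arm --steps '[{"delta_rot": [0,-0.7,0.5],"linear": [-0.007,0.0008,0.025],"grip": 0.085},{"delta_rot": [0,0,0],"linear": [0,0,0.03],"grip": 0.085},{"delta_rot": [0,0,0],"linear": [0,0,0.03],"grip": 0.085},{"delta_rot": [0,0,0],"linear": [0,0,0.03],"grip": 0.085},{"delta_rot": [0,0,0],"linear": [0,0,0.012],"grip": 0.085},{"delta_rot": [0,0,0],"linear": [0,0,0],"grip": 0.085},{"delta_rot": [0,0,0],"linear": [0,0,0],"grip": 0.085}]' --newtons 60

```text
t: 15.6
tool_pos: [0.586, 0.3021, 0.0656]
tool_rot: [0.041, 3.139, 0.003]
contact_force: [-0.0, 0.2, 0.0]
opening: 0.0853
grip_force: 0.0
```

```bash
python3 - <<'E'
from h import *
print(ctrl.get_obs()['contact_force']); plan(down(178.7,[.5835,.302,.062]))
E
```

```text
[-0.01006464  0.1784485   0.03584683]
1 x rot [0.1, 0.16, -0.2] lin [0.0025, -0.0002, 0.0036] | total [0.1, 0.2, -0.2] [0.0025, -0.0002, 0.0036]
```

Request:
jog_arm --steps '[{"delta_rot": [0.1,0.2,-0.2],"linear": [0.0022,-0.0002,0.003],"grip": 0.085},{"delta_rot": [0,0,0],"linear": [0,0,0],"grip": 0.085},{"delta_rot": [0,0,0],"linear": [0,0,0],"grip": 0.01},{"delta_rot": [0,0,0],"linear": [0,0,0],"grip": 0.01},{"delta_rot": [0,0,0],"linear": [0,0,0],"grip": 0.01},{"delta_rot": [0,0,0],"linear": [0,0,0],"grip": 0.01},{"delta_rot": [0,0,0],"linear": [0,0,0],"grip": 0.01}]'

```text
t: 16.3
tool_pos: [0.5829, 0.3023, 0.0611]
tool_rot: [-0.034, -3.139, 0.001]
contact_force: [-1.1, -0.4, -1.0]
opening: 0.0231
grip_force: 58.9
```

```bash
python3 - <<'E'
from h import *
o=ctrl.get_obs(); T=cur(); print(o['opening'],o['grip_force'],o['contact_force'].round(1),T.round(4))
k=np.linalg.inv(T)@down(178.7,[.5835,.302,.010]); print('key tip in tool',k[:3,3].round(4), 'rot',np.degrees(Rn.from_matrix(k[:3,:3]).as_rotvec()).round(2))
U=T.copy(); U[2,3]+=.16; plan(U); plan(tgt(0,.16,.125),T0=U)
E
```

```text
0.02307709733972739 58.89773726463318 [-1.1 -0.4 -1. ] [[-9.998e-01  2.190e-02 -2.400e-03  5.829e-01]
 [ 2.190e-02  9.998e-01 -5.000e-04  3.023e-01]
 [ 2.400e-03 -6.000e-04 -1.000e+00  6.110e-02]
 [ 0.000e+00  0.000e+00  0.000e+00  1.000e+00]]
key tip in tool [-0.0007 -0.0002  0.0511] rot [-0.03 -0.14  0.04]
4 x rot [0.0, -0.0, -0.0] lin [0.0001, -0.0, -0.04] | total [0.0, -0.0, -0.0] [0.0004, -0.0001, -0.16]
5 x rot [-0.42, -5.02, -1.89] lin [-0.0031, -0.0336, -0.0176] | total [-2.1, -25.1, -9.4] [-0.0115, -0.1686, -0.0877]
```

Request:
jog_arm --steps '[{"delta_rot": [0,0,0],"linear": [0,0,-0.02],"grip": 0.01},{"delta_rot": [0,0,0],"linear": [0,0,-0.03],"grip": 0.01},{"delta_rot": [0,0,0],"linear": [0,0,-0.035],"grip": 0.01},{"delta_rot": [0,0,0],"linear": [0,0,-0.04],"grip": 0.01},{"delta_rot": [0,0,0],"linear": [0,0,-0.035],"grip": 0.01}]'

```text
t: 16.8
tool_pos: [0.583, 0.3022, 0.2223]
tool_rot: [-0.035, -3.139, 0.001]
contact_force: [0.4, -0.1, -0.2]
opening: 0.0233
grip_force: 58.9
```

Request:
jog_arm --steps '[{"delta_rot": [-0.42,-5.02,-1.89],"linear": [-0.0031,-0.0336,-0.0176],"grip": 0.01},{"delta_rot": [-0.42,-5.02,-1.89],"linear": [-0.0031,-0.0336,-0.0176],"grip": 0.01},{"delta_rot": [-0.42,-5.02,-1.89],"linear": [-0.0031,-0.0336,-0.0176],"grip": 0.01},{"delta_rot": [-0.42,-5.02,-1.89],"linear": [-0.0031,-0.0336,-0.0176],"grip": 0.01},{"delta_rot": [-0.42,-5.02,-1.89],"linear": [-0.0031,-0.0336,-0.0176],"grip": 0.01},{"delta_rot": [0,0,0],"linear": [0,0,0],"grip": 0.01},{"delta_rot": [0,0,0],"linear": [0,0,0],"grip": 0.01},{"delta_rot": [0,0,0],"linear": [0,0,0],"grip": 0.01}]'

```text
t: 17.6
tool_pos: [0.5907, 0.1341, 0.3076]
tool_rot: [-0.198, 2.701, 0.043]
contact_force: [1.2, 0.4, -1.2]
opening: 0.0231
grip_force: 59.3
```

```bash
python3 - <<'E'
from h import *
rel(); p,d,o=grab('wrist','w9'); _,_,W=cloud('wrist','w9'); T=np.linalg.inv(cur()); B=(W@T[:3,:3].T+T[:3,3])*1000
m=(d>0)&(B[...,2]>-40)&(B[...,2]<-22)&(abs(B[...,1])<11)&(abs(B[...,0])<40); P=B[m]
print('grip top',len(P),np.percentile(P,[1,50,99],axis=0).round(1).tolist())
Ci=np.linalg.inv(C); Q=(W@Ci[:3,:3].T+Ci[:3,3])*1000; i=p.astype(int)
red=(i[...,0]>150)&(i[...,1]<70)&(i[...,2]<70)&(abs(Q[...,2])<5); print(red.sum(),np.percentile(Q[red],[1,50,99],axis=0).round(1).tolist())
plan(tgt(-.0007,.07,.125))
E
```

```text
col mm [ -0.6 125.7 158.9] rot err deg [-0.    0.13 -0.01] F col [ 0.6  0.2 -1.6] open 0.0231 grip 59.3 t 17.6
grip top 8247 [[-21.8, -10.8, -36.0], [7.3, -0.1, -33.5], [29.4, 10.8, -23.7]]
1801 [[-29.2, 104.3, -3.1], [-10.9, 124.5, -0.0], [12.5, 146.1, 1.7]]
3 x rot [0.01, -0.05, 0.02] lin [-0.0, -0.0003, 0.0296] | total [0.0, -0.1, 0.0] [-0.0001, -0.001, 0.0887]
```

View pics/w9.png

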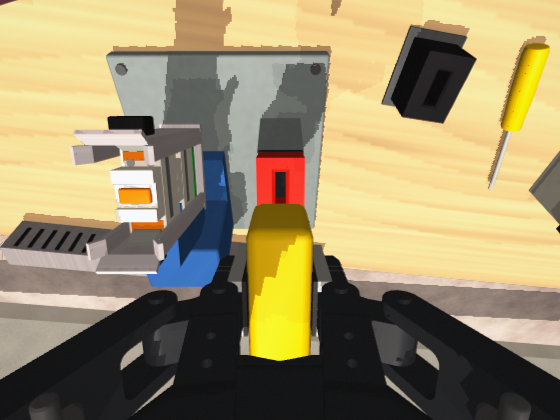

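The view shows the key upright in the fingers, in line with the slot at (280,185). The loaded breakers are undisturbed.

Request:
jog_arm --steps '[{"delta_rot": [0,-0.1,0],"linear": [0,-0.0006,0.03],"grip": 0.01},{"delta_rot": [0,0,0],"linear": [0,0,0.03],"grip": 0.01},{"delta_rot": [0,0,0],"linear": [0,0,0.03],"grip": 0.01},{"delta_rot": [0,0,0],"linear": [0,0,0.01],"grip": 0.01},{"delta_rot": [0,0,0],"linear": [0,0,0],"grip": 0.01},{"delta_rot": [0,0,0],"linear": [0,0,0],"grip": 0.01}]'

```text
t: 18.25
tool_pos: [0.6333, 0.1397, 0.2189]
tool_rot: [-0.198, 2.697, 0.043]
contact_force: [-0.3, 0.7, -0.6]
opening: 0.0233
grip_force: 59.3
```

```bash
python3 -c "
from h import *
rel(); plan(tgt(-.0005,.02,.125))"
```

```text
col mm [  0.8 125.   60.4] rot err deg [ 0.01 -0.12 -0.05] F col [-0.5  0.8 -0.5] open 0.0233 grip 59.3 t 18.25
1 x rot [-0.01, 0.12, 0.05] lin [0.0014, -0.0, 0.0404] | total [-0.0, 0.1, 0.0] [0.0014, -0.0, 0.0404]
```

Request:
jog_arm --steps '[{"delta_rot": [0,0.1,0],"linear": [0.0012,0,0.004],"grip": 0.01},{"delta_rot": [0,0,0],"linear": [0,0,0.006],"grip": 0.01},{"delta_rot": [0,0,0],"linear": [0,0,0.01],"grip": 0.01},{"delta_rot": [0,0,0],"linear": [0,0,0.01],"grip": 0.01},{"delta_rot": [0,0,0],"linear": [0,0,0],"grip": 0.01}]'

```text
t: 18.75
tool_pos: [0.6441, 0.1407, 0.1881]
tool_rot: [-0.197, 2.701, 0.043]
contact_force: [-0.8, -0.2, -1.2]
opening: 0.0235
grip_force: 59.2
```

```bash
python3 -c "
from h import *
rel(); plan(tgt(-.0005,.006,.125))"
```

```text
col mm [ -2.3 124.4  27.9] rot err deg [0.03 0.14 0.01] F col [-1.2 -0.1 -0.8] open 0.0235 grip 59.2 t 18.75
1 x rot [-0.03, -0.14, -0.01] lin [-0.0019, 0.0006, 0.0219] | total [-0.0, -0.1, -0.0] [-0.0019, 0.0006, 0.0219]
```

Request:
jog_arm --steps '[{"delta_rot": [0,-0.1,0],"linear": [-0.0015,0.0005,0.006],"grip": 0.01},{"delta_rot": [0,0,0],"linear": [0,0,0.007],"grip": 0.01},{"delta_rot": [0,0,0],"linear": [0,0,0.007],"grip": 0.01},{"delta_rot": [0,0,0],"linear": [0,0,0.003],"grip": 0.01},{"delta_rot": [0,0,0],"linear": [0,0,0],"grip": 0.01},{"delta_rot": [0,0,0],"linear": [0,0,0],"grip": 0.01}]'

```text
t: 19.35
tool_pos: [0.6553, 0.1429, 0.17]
tool_rot: [-0.197, 2.698, 0.043]
contact_force: [-1.3, -0.8, 0.5]
opening: 0.0231
grip_force: 59.4
```

```bash
python3 -c "
from h import *
rel(); plan(tgt(-.0005,.006,.125))"
```

```text
col mm [  0.3 125.    6.7] rot err deg [ 0.03 -0.06 -0.01] F col [-1.1 -0.6  1. ] open 0.0231 grip 59.4 t 19.35
1 x rot [-0.03, 0.06, 0.01] lin [0.0008, -0.0, 0.0007] | total [-0.0, 0.1, 0.0] [0.0008, -0.0, 0.0007]
```

Request:
jog_arm --steps '[{"delta_rot": [0,0,0],"linear": [0,0,0.002],"grip": 0.01},{"delta_rot": [0,0,0],"linear": [0,0,0.001],"grip": 0.01},{"delta_rot": [0,0,0],"linear": [0,0,0],"grip": 0.01}]'

```text
t: 19.65
tool_pos: [0.6554, 0.143, 0.1699]
tool_rot: [-0.198, 2.701, 0.042]
contact_force: [-21.3, -4.1, 17.7]
opening: 0.0233
grip_force: 62.9
```

```bash
python3 -c "
from h import *
rel()"
```

```text
col mm [  0.3 125.    6.5] rot err deg [ 0.04  0.1  -0.04] F col [-12.1  -0.9  25.2] open 0.0233 grip 62.9 t 19.65
```

Seated: 25 N of push with no further travel. I'll back off the press, release and retreat.

Request:
jog_arm --steps '[{"delta_rot": [0,0,0],"linear": [0,0,-0.002],"grip": 0.01},{"delta_rot": [0,0,0],"linear": [0,0,0],"grip": 0.085},{"delta_rot": [0,0,0],"linear": [0,0,0],"grip": 0.085},{"delta_rot": [0,0,0],"linear": [0,0,0],"grip": 0.085},{"delta_rot": [0,0,0],"linear": [0,0,0],"grip": 0.085},{"delta_rot": [0,0,0],"linear": [0,0,-0.02],"grip": 0.085},{"delta_rot": [0,0,0],"linear": [0,0,-0.04],"grip": 0.085},{"delta_rot": [0,0,0],"linear": [0,0,-0.04],"grip": 0.085},{"delta_rot": [0,0,0],"linear": [0,0,-0.04],"grip": 0.085},{"delta_rot": [0,0,0],"linear": [0,0,0],"grip": 0.085}]'

```text
t: 20.65
tool_pos: [0.5988, 0.1347, 0.3048]
tool_rot: [-0.196, 2.684, 0.043]
contact_force: [0.4, -0.6, 0.1]
opening: 0.0849
grip_force: 0.0
```

```bash
python3 - <<'E'
from h import *
rel(); p,d,o=grab('wrist','w10'); _,_,W=cloud('wrist','w10'); Ci=np.linalg.inv(C); Q=(W@Ci[:3,:3].T+Ci[:3,3])*1000
m=(d>0)&(abs(Q[...,0])<40)&(abs(Q[...,1]-125)<18)&(Q[...,2]>20)&(Q[...,2]<70); print('key grip, top expect 40',np.percentile(Q[m],[1,50,99],axis=0).round(1).tolist())
m=(d>0)&(abs(Q[...,0])<22)&(abs(Q[...,1])<18)&(Q[...,2]>-30)&(Q[...,2]<60); print('nose',np.median(Q[m],0).round(1))
E
```

```text
col mm [  5.5 125.1 153. ] rot err deg [ 0.06 -0.83 -0.03] F col [ 0.3 -0.7 -0. ] open 0.0849 grip 0.0 t 20.65
key grip, top expect 40 [[-28.6, 112.6, 24.6], [-1.8, 124.6, 39.8], [29.6, 136.0, 41.5]]
nose [-0.7  1.7 21.5]
```

View pics/w10.png

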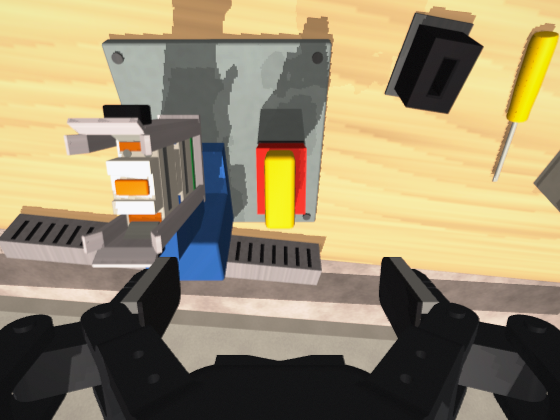

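The key is flush at (280,190), with its grip top at 39.8 mm against an expected 40. Both breakers are still latched and the gripper is clear of everything.

```bash
python3 -c "
from station import ctrl
print(ctrl.finish_job())"
```

```text
the job is handed in; nothing more can be done
None
```

The job is handed in at about 21 s of robot time; in the last wrist view the orange breaker is latched over the blue one and the guard key sits flush in the interlock slot, but the judge returned no verdict.

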